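# Wind the display turntable and hold its index plunger out while the bottle turns

## Robot

A 7-joint arm with a two-finger parallel gripper is mounted at the origin on the work surface. World frame = base frame: x ahead of the robot, y to its left, z up, the work surface at z = 0. Lengths are in m, angles in rad, forces in N, time in s.
With the tool pointing down it reaches from about 0.425 to 0.925 m from the base axis. Payload 6.8 kg.
Tool frame: the origin (TCP) lies between the finger pads; the fingertips stand 11 mm ahead of it and the grasp point (between the pads) lies 8 mm behind it; z points along the fingers, y is the line along which they close (so a half turn about z gives the same grasp; the last joint's range is limited). The gripper opens to 85 mm and grips with 20 to 120 N. Pads are 22 mm wide; open, the fingers measure 114 mm over their backs; the gripper's body (76 mm by 85 mm) begins 54 mm behind the grasp point. The pads swing forward as they close: fully open they stand 13 mm farther back than shut.
Start: joints at [-0.108, 0.477, 0.022, 1.555, -0.011, 1.109, -0.083], TCP at [0.675, 0, 0.242] pointing down, gripper open.
Joint ranges: [-2.96, 2.96], [-0.34, 2.1], [-1.41, 1.46], [0.24, 2.44], [-1.37, 4.51], [0.17, 1.92], [-2.96, 2.96]. Speed limits (rad/s): [2.39, 2.39, 3.14, 3.14, 3.14, 3.14, 3.14].

## Interface

Orientations are given as a rotation vector (axis times angle).
In Python, from bench import r gives the robot as it stands.
- The arm moves only by the tool send_rows, never from a script. Its argument "deltas" is a list of rows, each an object of numbers: "dx", "dy", "dz": the shift along the world's x, y, z in mm; "rx", "ry", "rz": the turn, a rotation vector about the world's x, y, z in degrees. A call has 1 to 5 rows; each row is the pose to reach, as a shift and turn from the pose commanded when the call began; what a row does not reach only later rows make up. A row lasts 1/12 s, in which the tool goes at most 41.7 mm and 7.16 degrees, less where a joint would pass 70% of its speed; a pose out of reach is approached as far as the arm can. A call with a gripper value outside its range is refused whole. "jaw" is the finger opening in mm, from 0 to 85.4, set as the call begins (left out, the last holds). The fingers move at their own pace and stop on an object; "newtons" is the grip in N (left out, the last holds). Time passes only in rows, so rows that repeat a pose let the fingers close. It gives the time, the measured TCP pose, the force, the opening and the grip force at its end, in the units of the state.
- r.get_obs(): the state, without advancing time (a new reading comes with each control period).
- r.grab_frame(name): name is "scene" or "side" or "wrist"; returns a dict with "frame" (384x512x3 uint8, blue, green, red), "z_map" (384x512 float32, m along the optical axis (not along the pixel's ray), 0 where there is no reading), "vertical_fov" (degrees; the focal length in pixels is half the picture's height over the tangent of half this angle, whatever the lens; pixels are square), "cx", "cy" (the principal point, pixels), "xyz" and "orientation" of the camera in the world. Camera axes: x right, y down, z forward; pixel columns grow to the right and rows downward; lengths in m; the calibration is good to about 2 mm. A picture is of the moment at which its call begins.
- r.hand_in(): hands the job in; it is judged then, once.
The state is a dict: "clock": time; "joints": joint angles; "qvel": joint speeds; "tau": joint torques, N m; "tcp_pos": TCP position; "orientation": TCP orientation; "contact_force": force on the tool from outside, world axes, zero at the start; "moment": the same for the moment, N m; "grip_width": finger opening in m; "gripper_force": force on a finger pad.
Only numpy, scipy, OpenCV 4.12 (cv2) and the standard library are available. Lean on these libraries where they do the work, as an engineer would, in place of code of your own. Each camera call takes 0.05 s, during which the arm holds its last target. There are 200 camera calls.

## Task

The spring drive of the display turntable has run down: with the index plunger still seated, wind the brass wing key clockwise in part turns until it comes to its stop. Then pull the red plunger knob straight up as far as it goes and keep it up, so that the platter turns, until the bottle has come round by a good quarter turn or more; your program finishes while still holding the knob fully up. Leave the bottle standing on the platter and everything else on the counter where it is.

Things in the scene. Friction and masses are not known exactly. Their poses are not given: they have to be found in the camera images.
- turntable: display turntable fixed to the counter: grey cast base, round aluminium platter 260 mm in diameter, its top 44 mm up, with eight 10 mm index holes on a 112 mm radius, a black rubber mat 1.5 mm thick on its middle. Origin: on the counter at the platter's axis, z up, +x away from the robot at yaw 0. In this frame the key's axis is at (-146, 114) mm, the plunger's axis at (-86, -72) mm.
- wind_key (a joint): how far the key is wound, rad: 0 at the start (run down), grows as the key turns clockwise seen from above, stop at 4.2 (fully wound). It takes about 0.06 N m to turn at first and up to 0.2 N m near the stop or when turned fast, stays where it is left, and lets the spring down if forced back. Through a spring it drives the platter clockwise.
- key_grip (a point): middle of the brass wing of the key, on the key's upright axis, 84 mm above the counter. The wing is an upright flat butterfly 8 mm thick (this frame's x), 50 mm wide (its y), 27 mm high (70 to 97 mm up); the frame turns with the key, z up. Pinch it from above across its thickness. Below it is a round dark spring barrel 96 mm wide, 50 mm high.
- key_wing: the key itself, turning; its origin is on its axis 28 mm below key_grip, same axes.
- plunger (a joint): how far the index plunger is pulled up, m: 0 seated, its 8 mm steel pin 7 mm deep in a hole of the platter; 0.012 fully back against its stop. The spring pulls it down with 6 N when seated and 14 N when fully back; let go, it snaps down again and catches the next hole.
- knob_grip (a point): middle of the gripping band of the plunger's red knob, on the plunger's upright axis, 103 mm above the counter when seated. The knob is a mushroom 31 mm in diameter, 29 mm high (84 to 113 mm up when seated), with a 19 mm neck in its lowest 5 mm. Below it are a steel nut 25 mm wide, top 81 mm up, and the grey bracket that reaches in over the platter's rim, top 74 mm up.
- pull_knob: the plunger itself, pin and red knob, rising when pulled; its origin is the tip of the pin, 66 mm below knob_grip, z up.
- sample_bottle: square amber oil bottle with a yellow cap, 54 x 54 x 118 mm, standing near the middle of the platter, a label on one side; origin: centre of its underside, z up.
- spare_bottle: bystander: dark square oil bottle with an orange cap, 54 x 54 x 118 mm, on the counter; origin: centre of its underside.
- mic_pod: bystander: black clip-on microphone, 56 x 32 x 20 mm, lying on the counter near the turntable; origin: centre of its underside.
- carton_black: bystander: small black product carton, 60 x 50 x 80 mm; origin: centre of its underside.
- carton_kraft: bystander: small brown product carton, 70 x 60 x 90 mm; origin: centre of its underside.
- yellow_box: bystander: yellow and blue carton, 110 x 200 x 75 mm; origin: centre of its underside.
- speaker: bystander: black round loudspeaker lying on its foot, 80 x 176 x 85 mm; origin: centre of its underside.
- bowl: bystander: white bowl, 170 mm wide and 65 mm high; origin: centre of its underside.
- platter_mark (a point): red dot 12 mm across on the platter's top, 98 mm from its axis, turning with it; at the start 80 degrees anticlockwise from the turntable's +x. The platter turns clockwise seen from above. The seated pin stops it; with the pin clear and the spring fully wound it turns by itself, about 0.5 rad/s at first and slower later: a quarter turn takes about 4 s. Unwound, it does not turn.

How it is judged:
By the outcome, as a careful person would: the job done as asked, in the order asked, and still so for the second after the job is handed in, while the arm keeps its last pose, push and grip.
It also fails if it takes over 72 s, if anything falls off the work surface, if the arm or the gripper's body presses on something with over 40 N, if the wrist force passes 120 N, or if a joint passes its speed limit or range.

## Working session

There is one attempt and no reset: what is moved stays moved. The work goes in short steps, Python scripts to look and compute and a tool call to move; the robot and the scene stay as the last step left them, time stands still between calls to the robot, and variables do not carry over. Pictures are saved under pics/ and viewed, at most 10 in all, crops included, and the job is handed in when it is done.

Besides the shell and the picture viewer there is one more tool, called after "Request:" by a JSON object that holds its "name" and its "arguments", one argument or row to a line. send_rows: Moves the arm, as the interface text tells. Its arguments: {"type":"object","properties":{"deltas":{"type":"array","items":{"type":"object","properties":{"dx":{"type":"number"},"dy":{"type":"number"},"dz":{"type":"number"},"rx":{"type":"number"},"ry":{"type":"number"},"rz":{"type":"number"}}}},"jaw":{"type":"number"},"newtons":{"type":"number"}},"required":["deltas"]}

```bash
ls; mkdir -p pics; cat > h.py <<'E'
import numpy as np, cv2
from scipy.spatial.transform import Rotation as R
from bench import r
def cam(n):
    f=r.grab_frame(n); d=f["z_map"]; h,w=d.shape
    fl=h/2/np.tan(np.radians(f["vertical_fov"])/2)
    u,v=np.meshgrid(np.arange(w),np.arange(h))
    p=np.stack([(u-f["cx"])/fl*d,(v-f["cy"])/fl*d,d],-1)
    o=np.array(f["orientation"])
    P=p@R.from_rotvec(o).as_matrix().T+np.array(f["xyz"])
    P[d==0]=np.nan
    return f["frame"],P
E
python3 - <<'E'
from h import *
for n in["scene","side"]:
    im,P=cam(n); cv2.imwrite(f"pics/{n}0.png",im); np.save(f"{n}0.npy",P)
o=r.get_obs(); print(o)
E
```

```text
pics
{'clock': 0.1, 'joints': array([-0.10810732,  0.47771314,  0.02234375,  1.55636601, -0.01154279,
        1.10928845, -0.08307433]), 'qvel': array([ 0.0004942 , -0.00167613,  0.00236082, -0.00356093,  0.00100219,
        0.00091487,  0.0014905 ]), 'tau': array([ 5.69385389e-03, -5.97765398e+01,  1.61440808e+00, -2.81952703e+01,
        1.29656185e-02,  5.02699884e-03, -1.13572563e-05]), 'tcp_pos': array([6.74478667e-01, 6.07639142e-06, 2.41420139e-01]), 'orientation': array([-2.22062286e+00, -2.22069573e+00,  1.91818644e-03]), 'contact_force': array([-0.06571436,  0.03722378, -0.09162335]), 'moment': array([-0.01282317,  0.04944849,  0.03981965]), 'gripper_force': 0.0, 'grip_width': 0.08544222846096744}
```

View pics/scene0.png

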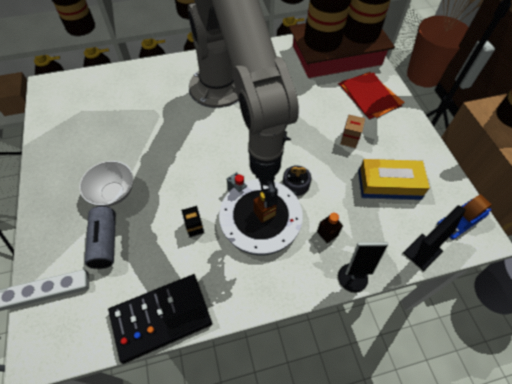

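View pics/side0.png

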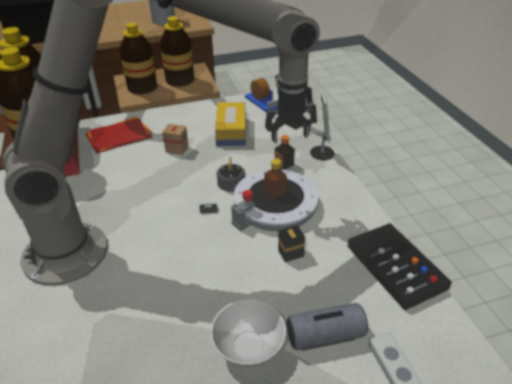

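The scene view shows the red knob near (239,180), the key on its barrel near (297,175) and the platter centre near (261,217). In the side view the knob is near (248,196) and the key near (230,165). I'll measure these now.

```bash
cat > m.py <<'E'
from h import *
for n,(u,v) in dict(scene=(239,180),side=(248,196)).items():
    im=cv2.imread(f"pics/{n}0.png").astype(int);P=np.load(f"{n}0.npy")
    b,g,rr=im[...,0],im[...,1],im[...,2]
    U,V=np.meshgrid(range(512),range(384))
    near=np.hypot(U-u,V-v)<14
    m=near&(rr>110)&(g<70)&(b<80)
    q=P[m];print(n,"knob n",m.sum(),"mean",np.nanmean(q,0),"min",np.nanmin(q,0),"max",np.nanmax(q,0))
    ku,kv=dict(scene=(297,178),side=(230,170))[n]
    near=np.hypot(U-ku,V-kv)<26
    m=near&(P[...,2]>.062)&(P[...,2]<.11)&(np.hypot(P[...,0]-q[:,0].mean(),P[...,1]-q[:,1].mean())>.05)
    k=P[m];print("key n",m.sum(),np.round(k.mean(0),3),k.min(0),k.max(0), U[m].mean(),V[m].mean())
    if m.sum()>3:
        c=np.cov(k[:,:2].T);w,e=np.linalg.eigh(c);print("sd",np.sqrt(w),"dir",e[:,1],np.degrees(np.arctan2(e[1,1],e[0,1])))
    m=near&(P[...,2]>.044)&(P[...,2]<.056); k=P[m];print("barrel top",len(k),k.min(0),k.max(0))
    # platter fit
    m=(abs(P[...,2]-.044)<.006)&(g>100)&(np.hypot(U-(261 if n=="scene" else 277),V-(217 if n=="scene" else 197))<50)
    k=P[m];A=np.c_[2*k[:,:2],np.ones(len(k))]
    s=np.linalg.lstsq(A,(k[:,:2]**2).sum(1),rcond=None)[0];print("platter",s[:2],np.sqrt(s[2]+s[0]**2+s[1]**2),np.median(k[:,2]),len(k))
    x0,y0=(180,130) if n=="scene" else (180,130)
    cv2.imwrite(f"pics/{n}c.png",cv2.resize(im[y0:y0+120,x0:x0+150].astype(np.uint8),None,fx=5,fy=5,interpolation=cv2.INTER_CUBIC))
E
python3 m.py
python3 - <<'E'
from h import *
im,P=cam("wrist"); cv2.imwrite("pics/w0.png",im); np.save("w0.npy",P)
E
```

```text
scene knob n 50 mean [ 0.53361045 -0.03617325  0.11229605] min [ 0.49136655 -0.04852813  0.07153717] max [ 0.54657734 -0.02285871  0.11737   ]
key n 94 [0.537 0.158 0.087] [0.5225077  0.13557238 0.06273113] [0.54539152 0.18071369 0.100236  ] 297.7340425531915 170.2127659574468
sd [0.00259744 0.01287856] dir [0.32182501 0.94679917] 71.22667042209918
barrel top 564 [0.48661196 0.07714601 0.04402285] [0.62971099 0.20617257 0.0558467 ]
platter [0.63755051 0.0059386 ] 0.11095117516543164 0.043877659740653385 2443
side knob n 47 mean [ 0.53289194 -0.04435443  0.11272469] min [ 0.52176782 -0.0528805   0.10429356] max [ 0.54463453 -0.03234678  0.11829935]
key n 45 [0.533 0.15  0.09 ] [0.52485396 0.1320935  0.06690307] [0.54233491 0.17484636 0.10456588] 230.0888888888889 162.46666666666667
sd [0.00325067 0.01265394] dir [0.32119615 0.94701269] 71.26472162774999
barrel top 548 [0.48858315 0.03636963 0.04405706] [0.61032208 0.20696013 0.05594756]
platter [0.63610645 0.00482302] 0.11344569492575457 0.04564703444242019 1762
```

View pics/w0.png

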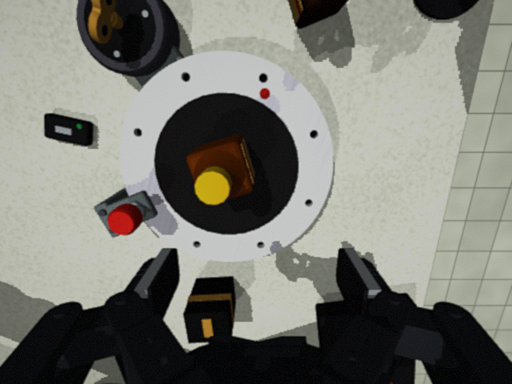

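View pics/sidec.png

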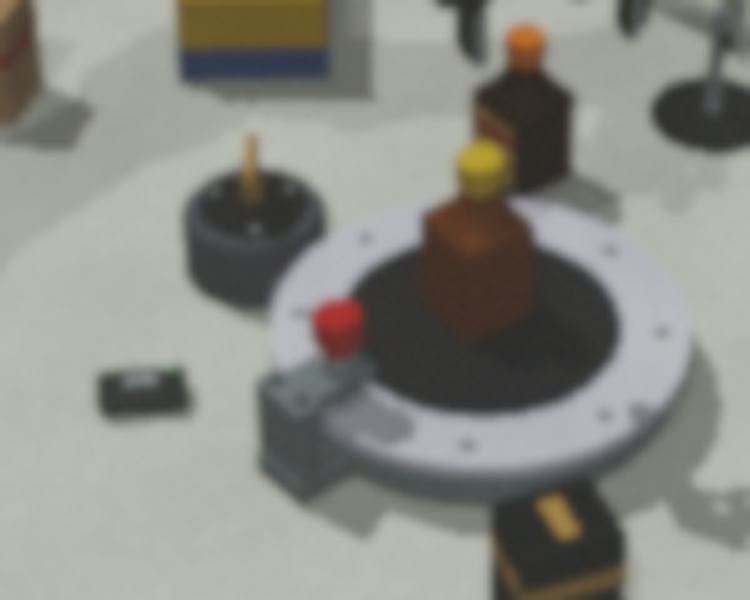

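The wrist view shows the knob at (124,220), the key wing at (102,20), the red mark at (265,93) and the platter centre near (227,163). The side crop shows the wing edge-on above the barrel. Knob and key come out 195 mm apart, as the given geometry requires. I'll refine with a fit on the wrist view.

```bash
cat > m2.py <<'E'
from h import *
im=cv2.imread("pics/w0.png").astype(int);P=np.load("w0.npy")
b,g,rr=im[...,0],im[...,1],im[...,2];U,V=np.meshgrid(range(512),range(384))
Z=P[...,2]
m=(np.hypot(U-124,V-220)<22)&(rr>110)&(g<80)&(Z>.108);k=P[m];kn=(k.min(0)+k.max(0))/2;print("knob top",m.sum(),k.mean(0),kn,np.ptp(k,axis=0))
m=(np.hypot(U-265,V-93)<9)&(rr>110)&(g<80);mk=P[m].mean(0);print("mark",m.sum(),mk)
m=(np.hypot(U-102,V-20)<40)&(Z>.066)&(Z<.11);k=P[m];print("wing",m.sum(),k.mean(0),k.min(0),k.max(0))
(c,s,a)=cv2.minAreaRect((k[:,:2]*1000).astype(np.float32));print(c,s,a)
m=(abs(Z-.044)<.005)&(np.hypot(U-227,V-155)<125)&(V>45)&(g>90)
cnt=max(cv2.findContours(cv2.morphologyEx(m.astype(np.uint8),cv2.MORPH_CLOSE,np.ones((5,5))),cv2.RETR_EXTERNAL,cv2.CHAIN_APPROX_NONE)[0],key=len)[:,0]
k=P[cnt[:,1],cnt[:,0]];k=k[abs(k[:,2]-.044)<.006]
for _ in range(5):
    A=np.c_[2*k[:,:2],np.ones(len(k))];s=np.linalg.lstsq(A,(k[:,:2]**2).sum(1),rcond=None)[0];rad=np.sqrt(s[2]+s[0]**2+s[1]**2)
    e=abs(np.hypot(*(k[:,:2]-s[:2]).T)-rad);k=k[e<max(.002,np.median(e)*2)]
print("platter",s[:2],rad,len(k));c=s[:2]
print("mark yaw",np.degrees(np.arctan2(*(mk[:2]-c)[::-1]))-80,"r",np.linalg.norm(mk[:2]-c))
f=kn[:2]-c;print("knob yaw",np.degrees(np.arctan2(f[1],f[0])-np.arctan2(-72,-86)),np.linalg.norm(f),np.hypot(86,72))
m=(Z>.15)&(Z<.175)&(rr>120)&(b<90);print("cap",m.sum(),P[m].mean(0))
m=(abs(Z-.125)<.06)&(np.hypot(U-222,V-165)<45)&(rr>b+20);print("bottle",cv2.minAreaRect((P[m][:,:2]*1000).astype(np.float32)),np.median(P[m],0))
for yaw in(-18,-19,-20):
    M=R.from_euler("z",yaw,degrees=True).as_matrix()[:2,:2];print(yaw,"key",c+M@[-.146,.114],"knob",c+M@[-.086,-.072])
E
python3 m2.py
```

```text
knob top 498 [ 0.53279259 -0.03401912  0.11226456] [ 0.53274322 -0.03463718  0.11155628] [0.02668971 0.02711242 0.00568413]
mark 74 [0.6822328  0.09322275 0.04409309]
wing 1039 [0.53434336 0.15400493 0.08613542] [0.52334125 0.1360125  0.06605711] [0.54232723 0.17337611 0.09889138]
(533.9188232421875, 155.0875244140625) (39.94487380981445, 12.294561386108398) 72.45793914794922
platter [0.63699859 0.00691546] 0.12921054924074285 472
mark yaw -17.659323453824754 r 0.0974427101581079
knob yaw -18.20583679565495 0.11223102877501362 112.16059914247963
cap 913 [0.63818911 0.01853421 0.16275832]
bottle ((638.7984619140625, 18.440507888793945), (54.903011322021484, 53.70848846435547), 16.97352409362793) [0.64379371 0.02719469 0.12387404]
-18 key [0.53337228 0.16045239] knob [ 0.53295851 -0.03498514]
-19 key [0.53606765 0.16223753] knob [ 0.53224309 -0.03316301]
-20 key [0.53879376 0.16397536] knob [ 0.53155958 -0.03132867]
```

Request:
{"name": "send_rows", "arguments": {
  "deltas": [
    {"dx":-30,"dy":34,"rz":-4},
    {"dx":-60,"dy":68,"rz":-8},
    {"dx":-90,"dy":102,"rz":-12},
    {"dx":-118,"dy":134,"rz":-16},
    {"dx":-130,"dy":150,"dz":-10,"rz":-18}
  ],
  "jaw": 60,
  "newtons": 70
}}

```text
$.deltas[0]: bad value
```

Request:
{"name": "send_rows", "arguments": {
  "deltas": [
    {"dx":-5,"dy":5,"dz":-20},
    {"dx":-10.5,"dy":10,"dz":-40},
    {"dx":-10.5,"dy":10,"dz":-50},
    {"dx":-10.5,"dy":10,"dz":-50},
    {"dx":-10.5,"dy":10,"dz":-50}
  ]
}}

```text
$.deltas[0]: bad value
```

```bash
python3 - <<'E'
from h import *
im,P=cam("wrist"); cv2.imwrite("pics/w1.png",im); np.save("w1.npy",P)
im2,P2=cam("scene"); cv2.imwrite("pics/s1.png",im2)
o=r.get_obs();print(o["joints"],o["tcp_pos"],R.from_rotvec(o["orientation"]).as_matrix())
Z=P[...,2];D=np.hypot(P[...,0]-.534,P[...,1]-.160)
m=(D<.04)&(Z>.066)&(Z<.105);k=P[m];print("wing",m.sum(),k.mean(0),cv2.minAreaRect((k[:,:2]*1000).astype(np.float32)) if m.sum()>5 else 0)
m=(D<.07)&(Z>.044)&(Z<.054);k=P[m];print("barrel",m.sum(),k.min(0),k.max(0))
E
```

```text
[-0.10810611  0.47736749  0.02242419  1.55586038 -0.01152738  1.1092917
 -0.08311531] [ 6.74761170e-01 -2.14425902e-05  2.41867122e-01] [[ 6.87199122e-05  9.99999681e-01 -7.96392567e-04]
 [ 9.99999996e-01 -6.87604760e-05 -5.09072282e-05]
 [-5.09619722e-05 -7.96389065e-04 -9.99999682e-01]]
wing 1037 [0.53432687 0.15404337 0.08614933] ((533.67431640625, 155.44090270996094), (40.459983825683594, 12.23843765258789), 71.79888153076172)
barrel 4687 [0.48635589 0.09244376 0.04400154] [0.59195794 0.18226263 0.05376847]
```

View pics/w1.png

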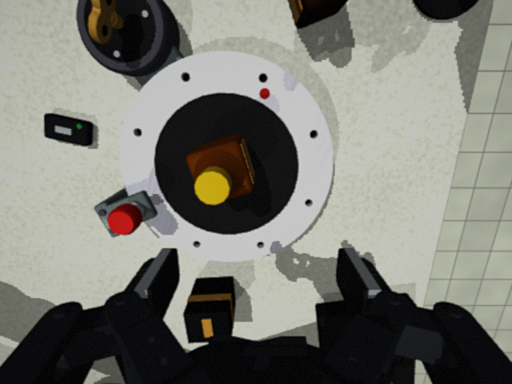

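Both moves were refused because each row needs all six numbers, so the arm has not moved and the view is unchanged: knob (124,220), wing cut by the top edge.

Request:
{"name": "send_rows", "arguments": {
  "deltas": [
    {"dx":-30,"dy":34,"dz":0,"rx":0,"ry":0,"rz":-4},
    {"dx":-60,"dy":68,"dz":0,"rx":0,"ry":0,"rz":-8},
    {"dx":-90,"dy":102,"dz":0,"rx":0,"ry":0,"rz":-12},
    {"dx":-118,"dy":134,"dz":0,"rx":0,"ry":0,"rz":-16},
    {"dx":-130,"dy":150,"dz":-10,"rx":0,"ry":0,"rz":-18}
  ],
  "jaw": 60,
  "newtons": 70
}}

```text
clock: 0.67
tcp_pos: [0.5435, 0.1529, 0.2339]
orientation: [-2.543, -1.844, -0.005]
contact_force: [1.2, -0.3, 0.4]
grip_width: 0.0602
gripper_force: 0.0
```

Request:
{"name": "send_rows", "arguments": {
  "deltas": [
    {"dx":-5,"dy":5,"dz":-20,"rx":0,"ry":0,"rz":0},
    {"dx":-10.5,"dy":10,"dz":-40,"rx":0,"ry":0,"rz":0},
    {"dx":-10.5,"dy":10,"dz":-50,"rx":0,"ry":0,"rz":0},
    {"dx":-10.5,"dy":10,"dz":-50,"rx":0,"ry":0,"rz":0}
  ]
}}

```text
clock: 1.0
tcp_pos: [0.533, 0.1595, 0.1801]
orientation: [-2.54, -1.847, 0.007]
contact_force: [-0.2, -0.7, -0.4]
grip_width: 0.0597
gripper_force: 0.0
```

```bash
cat > look.py <<'E'
from h import *
import sys
im,P=cam("wrist"); cv2.imwrite(f"pics/{sys.argv[1]}.png",im)
o=r.get_obs();M=R.from_rotvec(o["orientation"]).as_matrix();print(o["clock"],o["joints"].round(2),o["tcp_pos"].round(4),"y dir",np.degrees(np.arctan2(M[1,1],M[0,1])),"zaxis",M[:,2].round(3))
for n,PP in dict(wrist=P,scene=cam("scene")[1],side=cam("side")[1]).items():
    Z=PP[...,2];D=np.hypot(PP[...,0]-.534,PP[...,1]-.160)
    m=(D<.035)&(Z>.066)&(Z<.105);k=PP[m];print(n,"wing",m.sum(),k.mean(0),cv2.minAreaRect((k[:,:2]*1000).astype(np.float32)) if m.sum()>5 else 0)
E
python3 look.py w2
```

```text
1.05 [-0.41  0.35  0.01  1.9  -0.    0.89 -0.71] [0.5343 0.1593 0.1816] y dir -18.026032445441686 zaxis [-0.002 -0.001 -1.   ]
wrist wing 604 [0.53441486 0.16402182 0.09225458] ((533.2454833984375, 160.6666259765625), (49.40747833251953, 13.944762229919434), 71.62646484375)
scene wing 94 [0.53605265 0.15783474 0.08650976] ((535.8435668945312, 157.455810546875), (48.37263870239258, 14.050670623779297), 68.17208099365234)
side wing 44 [0.53331992 0.15084345 0.08916411] ((533.2046508789062, 154.19761657714844), (44.14580535888672, 13.184138298034668), 74.95867156982422)
```

View pics/w2.png

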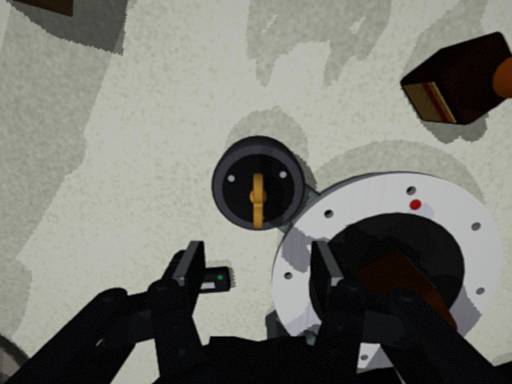

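The wrist view shows the wing upright at column 258, midway between the fingers (190 and 325), so it is aligned. I'll descend, close, check, then wind.

Request:
{"name": "send_rows", "arguments": {
  "deltas": [
    {"dx":0,"dy":1,"dz":-30,"rx":0,"ry":0,"rz":0},
    {"dx":0,"dy":1,"dz":-60,"rx":0,"ry":0,"rz":0},
    {"dx":0,"dy":1,"dz":-90,"rx":0,"ry":0,"rz":0},
    {"dx":0,"dy":1,"dz":-105,"rx":0,"ry":0,"rz":0},
    {"dx":0,"dy":1,"dz":-105,"rx":0,"ry":0,"rz":0}
  ]
}}

```text
clock: 1.57
tcp_pos: [0.5336, 0.1597, 0.075]
orientation: [-2.542, -1.844, 0.007]
contact_force: [-0.7, -0.0, -0.7]
grip_width: 0.0599
gripper_force: 0.0
```

Request:
{"name": "send_rows", "arguments": {
  "deltas": [
    {"dx":0,"dy":0,"dz":0,"rx":0,"ry":0,"rz":0},
    {"dx":0,"dy":0,"dz":0,"rx":0,"ry":0,"rz":0},
    {"dx":0,"dy":0,"dz":0,"rx":0,"ry":0,"rz":0},
    {"dx":0,"dy":0,"dz":0,"rx":0,"ry":0,"rz":0},
    {"dx":0,"dy":0,"dz":0,"rx":0,"ry":0,"rz":0}
  ],
  "jaw": 0,
  "newtons": 60
}}

```text
clock: 1.98
tcp_pos: [0.5337, 0.162, 0.079]
orientation: [-2.54, -1.846, 0.0]
contact_force: [-6.2, 0.4, 11.0]
grip_width: 0.0079
gripper_force: 58.8
```

Request:
{"name": "send_rows", "arguments": {
  "deltas": [
    {"dx":0,"dy":0,"dz":0,"rx":0,"ry":0,"rz":0},
    {"dx":0,"dy":0,"dz":0,"rx":0,"ry":0,"rz":0}
  ]
}}

```text
clock: 2.15
tcp_pos: [0.5337, 0.162, 0.0791]
orientation: [-2.54, -1.846, 0.0]
contact_force: [-6.2, 1.8, 10.9]
grip_width: 0.0078
gripper_force: 58.8
```

Request:
{"name": "send_rows", "arguments": {
  "deltas": [
    {"dx":-1,"dy":0,"dz":3,"rx":0,"ry":0,"rz":-2},
    {"dx":-1,"dy":0,"dz":3,"rx":0,"ry":0,"rz":-6},
    {"dx":-1,"dy":0,"dz":3,"rx":0,"ry":0,"rz":-10},
    {"dx":-1,"dy":0,"dz":3,"rx":0,"ry":0,"rz":-15},
    {"dx":-1,"dy":0,"dz":3,"rx":0,"ry":0,"rz":-20}
  ]
}}

```text
clock: 2.57
tcp_pos: [0.5341, 0.1616, 0.0796]
orientation: [2.826, 1.373, 0.003]
contact_force: [7.1, 2.2, -21.0]
grip_width: 0.008
gripper_force: 60.5
```

Request:
{"name": "send_rows", "arguments": {
  "deltas": [
    {"dx":0,"dy":0,"dz":0,"rx":0,"ry":0,"rz":-5},
    {"dx":0,"dy":0,"dz":0,"rx":0,"ry":0,"rz":-10},
    {"dx":0,"dy":0,"dz":0,"rx":0,"ry":0,"rz":-15},
    {"dx":0,"dy":0,"dz":0,"rx":0,"ry":0,"rz":-20},
    {"dx":0,"dy":0,"dz":0,"rx":0,"ry":0,"rz":-25}
  ]
}}

```text
clock: 2.98
tcp_pos: [0.5347, 0.1609, 0.0796]
orientation: [3.055, 0.727, 0.005]
contact_force: [9.2, 0.1, -21.7]
grip_width: 0.008
gripper_force: 60.4
```

```bash
cat > st.py <<'E'
from h import *
o=r.get_obs();M=R.from_rotvec(o["orientation"]).as_matrix();print(o["clock"],o["joints"].round(2),o["tcp_pos"].round(4),"ydir",np.degrees(np.arctan2(M[1,1],M[0,1])),M[:,2].round(3),o["contact_force"].round(1),o["moment"].round(2),o["grip_width"],o["gripper_force"])
E
python3 st.py
```

```text
2.9833 [-0.57  0.5   0.21  1.98 -0.16  0.67 -1.36] [0.5347 0.1609 0.0796] ydir -63.21999512277959 [ 0.003 -0.    -1.   ] [  9.2   0.1 -21.7] [ 0.21 -1.89  0.13] 0.00800411824059722 60.43351882137358
```

Request:
{"name": "send_rows", "arguments": {
  "deltas": [
    {"dx":0.7,"dy":0,"dz":-2,"rx":0,"ry":0,"rz":-5},
    {"dx":0.7,"dy":0,"dz":-2,"rx":0,"ry":0,"rz":-10},
    {"dx":0.7,"dy":0,"dz":-2,"rx":0,"ry":0,"rz":-15},
    {"dx":0.7,"dy":0,"dz":-2,"rx":0,"ry":0,"rz":-20},
    {"dx":0.7,"dy":0,"dz":-2,"rx":0,"ry":0,"rz":-25}
  ]
}}

```text
clock: 3.4
tcp_pos: [0.5352, 0.1601, 0.0793]
orientation: [3.141, 0.048, 0.003]
contact_force: [1.2, -3.2, -2.0]
grip_width: 0.0081
gripper_force: 62.9
```

Request:
{"name": "send_rows", "arguments": {
  "deltas": [
    {"dx":0,"dy":0,"dz":0,"rx":0,"ry":0,"rz":-5},
    {"dx":0,"dy":0,"dz":0,"rx":0,"ry":0,"rz":-10},
    {"dx":0,"dy":0,"dz":0,"rx":0,"ry":0,"rz":-15},
    {"dx":0,"dy":0,"dz":0,"rx":0,"ry":0,"rz":-20},
    {"dx":0,"dy":0,"dz":0,"rx":0,"ry":0,"rz":-25}
  ]
}}

```text
clock: 3.82
tcp_pos: [0.535, 0.1592, 0.0793]
orientation: [3.076, -0.634, 0.003]
contact_force: [0.8, -5.7, -0.8]
grip_width: 0.0075
gripper_force: 63.0
```

```bash
python3 st.py
```

```text
3.8167 [-0.74  0.53  0.44  1.99 -0.35  0.69 -2.06] [0.535  0.1592 0.0793] ydir -113.29649663637672 [ 0.002 -0.001 -1.   ] [ 0.8 -5.7 -0.8] [-1.28 -0.19  0.16] 0.00751856128519125 62.995736142620444
```

Request:
{"name": "send_rows", "arguments": {
  "deltas": [
    {"dx":0,"dy":-0.5,"dz":0,"rx":0,"ry":0,"rz":-6},
    {"dx":0,"dy":-0.5,"dz":0,"rx":0,"ry":0,"rz":-12},
    {"dx":0,"dy":-0.5,"dz":0,"rx":0,"ry":0,"rz":-18},
    {"dx":0,"dy":-0.5,"dz":0,"rx":0,"ry":0,"rz":-24},
    {"dx":0,"dy":-0.5,"dz":0,"rx":0,"ry":0,"rz":-30}
  ]
}}

```text
clock: 4.23
tcp_pos: [0.5343, 0.1583, 0.0792]
orientation: [2.806, -1.41, 0.001]
contact_force: [-1.6, -7.6, 2.1]
grip_width: 0.0077
gripper_force: 63.7
```

Request:
{"name": "send_rows", "arguments": {
  "deltas": [
    {"dx":0,"dy":0,"dz":0,"rx":0,"ry":0,"rz":0},
    {"dx":0,"dy":0,"dz":0,"rx":0,"ry":0,"rz":0}
  ]
}}

```text
clock: 4.4
tcp_pos: [0.5343, 0.1583, 0.0792]
orientation: [2.809, -1.404, 0.002]
contact_force: [-1.8, -6.9, 3.4]
grip_width: 0.0078
gripper_force: 62.8
```

Request:
{"name": "send_rows", "arguments": {
  "deltas": [
    {"dx":0,"dy":0,"dz":0,"rx":0,"ry":0,"rz":0},
    {"dx":0,"dy":0,"dz":0,"rx":0,"ry":0,"rz":0},
    {"dx":0,"dy":0,"dz":0,"rx":0,"ry":0,"rz":0},
    {"dx":0,"dy":0,"dz":20,"rx":0,"ry":0,"rz":0},
    {"dx":0,"dy":0,"dz":50,"rx":0,"ry":0,"rz":0}
  ],
  "jaw": 60
}}

```text
clock: 4.82
tcp_pos: [0.5325, 0.1607, 0.127]
orientation: [2.809, -1.399, -0.005]
contact_force: [1.0, -0.4, 0.9]
grip_width: 0.0598
gripper_force: 0.0
```

```bash
python3 st.py; python3 look.py w3
```

```text
4.8167 [-0.89  0.5   0.63  1.97 -0.4   0.8  -2.52] [0.5325 0.1607 0.127 ] ydir -142.94723501921882 [-0.004 -0.002 -1.   ] [ 1.  -0.4  0.9] [ 0.02 -0.03  0.01] 0.059802964304994634 0.0
4.8667 [-0.89  0.49  0.64  1.97 -0.4   0.81 -2.53] [0.5366 0.1613 0.1336] y dir -143.01651362587992 zaxis [ 0.005  0.003 -1.   ]
wrist wing 919 [0.53610003 0.15638464 0.09201964] ((533.8887329101562, 159.07180786132812), (14.237149238586426, 47.27996826171875), 35.64206314086914)
scene wing 63 [0.53785196 0.15658859 0.08835924] ((536.0355834960938, 157.69740295410156), (10.354928016662598, 48.59236145019531), 37.1910400390625)
side wing 95 [0.53393046 0.15529472 0.08658996] ((533.6093139648438, 156.2195281982422), (15.461503982543945, 48.116363525390625), 40.33745193481445)
```

Request:
{"name": "send_rows", "arguments": {
  "deltas": [
    {"dx":0,"dy":0,"dz":0,"rx":0,"ry":0,"rz":7},
    {"dx":0,"dy":0,"dz":0,"rx":0,"ry":0,"rz":14},
    {"dx":0,"dy":0,"dz":0,"rx":0,"ry":0,"rz":21},
    {"dx":0,"dy":0,"dz":0,"rx":0,"ry":0,"rz":28},
    {"dx":0,"dy":0,"dz":0,"rx":0,"ry":0,"rz":35}
  ]
}}

```text
clock: 5.38
tcp_pos: [0.5337, 0.1609, 0.1277]
orientation: [-3.105, 0.481, 0.001]
contact_force: [-0.1, 0.1, -0.4]
grip_width: 0.0599
gripper_force: 0.0
```

Request:
{"name": "send_rows", "arguments": {
  "deltas": [
    {"dx":0,"dy":0,"dz":0,"rx":0,"ry":0,"rz":7},
    {"dx":0,"dy":0,"dz":0,"rx":0,"ry":0,"rz":14},
    {"dx":0,"dy":0,"dz":0,"rx":0,"ry":0,"rz":21},
    {"dx":0,"dy":0,"dz":0,"rx":0,"ry":0,"rz":28},
    {"dx":0,"dy":0,"dz":0,"rx":0,"ry":0,"rz":35}
  ]
}}

```text
clock: 5.8
tcp_pos: [0.5337, 0.1609, 0.1276]
orientation: [-3.105, -0.475, 0.002]
contact_force: [0.3, -0.4, 0.6]
grip_width: 0.0602
gripper_force: 0.0
```

Request:
{"name": "send_rows", "arguments": {
  "deltas": [
    {"dx":0,"dy":0,"dz":0,"rx":0,"ry":0,"rz":7},
    {"dx":0,"dy":0,"dz":0,"rx":0,"ry":0,"rz":14},
    {"dx":0,"dy":0,"dz":0,"rx":0,"ry":0,"rz":21},
    {"dx":0,"dy":0,"dz":0,"rx":0,"ry":0,"rz":28},
    {"dx":0,"dy":0,"dz":0,"rx":0,"ry":0,"rz":35}
  ]
}}

```text
clock: 6.22
tcp_pos: [0.5337, 0.1609, 0.1276]
orientation: [-2.818, -1.386, 0.001]
contact_force: [-0.5, -0.1, -0.4]
grip_width: 0.0598
gripper_force: 0.0
```

Request:
{"name": "send_rows", "arguments": {
  "deltas": [
    {"dx":0,"dy":0,"dz":0,"rx":0,"ry":0,"rz":7},
    {"dx":0,"dy":0,"dz":0,"rx":0,"ry":0,"rz":14},
    {"dx":0,"dy":0,"dz":0,"rx":0,"ry":0,"rz":21},
    {"dx":0,"dy":0,"dz":0,"rx":0,"ry":0,"rz":28},
    {"dx":0,"dy":0,"dz":0,"rx":0,"ry":0,"rz":35}
  ]
}}

```text
clock: 6.63
tcp_pos: [0.5337, 0.1609, 0.1276]
orientation: [-2.271, -2.169, 0.001]
contact_force: [-0.0, 0.6, 0.7]
grip_width: 0.0604
gripper_force: 0.0
```

Request:
{"name": "send_rows", "arguments": {
  "deltas": [
    {"dx":0,"dy":0,"dz":0,"rx":0,"ry":0,"rz":7},
    {"dx":0,"dy":0,"dz":0,"rx":0,"ry":0,"rz":14},
    {"dx":0,"dy":0,"dz":0,"rx":0,"ry":0,"rz":21},
    {"dx":0,"dy":0,"dz":0,"rx":0,"ry":0,"rz":28},
    {"dx":0,"dy":0,"dz":0,"rx":0,"ry":0,"rz":35}
  ]
}}

```text
clock: 7.05
tcp_pos: [0.5337, 0.1609, 0.1277]
orientation: [-1.513, -2.752, 0.0]
contact_force: [-0.3, 0.4, 0.3]
grip_width: 0.0603
gripper_force: 0.0
```

Request:
{"name": "send_rows", "arguments": {
  "deltas": [
    {"dx":0,"dy":0,"dz":0,"rx":0,"ry":0,"rz":5},
    {"dx":0,"dy":0,"dz":0,"rx":0,"ry":0,"rz":5},
    {"dx":0,"dy":0,"dz":0,"rx":0,"ry":0,"rz":5}
  ]
}}

```text
clock: 7.3
tcp_pos: [0.5339, 0.1606, 0.1278]
orientation: [-1.405, -2.809, -0.0]
contact_force: [-0.2, 0.5, 0.3]
grip_width: 0.06
gripper_force: 0.0
```

```bash
python3 st.py
```

```text
7.3 [-0.29  0.43 -0.14  1.93  0.08  0.79  0.16] [0.5339 0.1606 0.1278] ydir 36.84944970156525 [-0.001  0.001 -1.   ] [-0.2  0.5  0.3] [0.   0.02 0.02] 0.05998107293318847 0.0
```

Request:
{"name": "send_rows", "arguments": {
  "deltas": [
    {"dx":0,"dy":-0.5,"dz":-25,"rx":0,"ry":0,"rz":0},
    {"dx":0,"dy":-0.5,"dz":-49,"rx":0,"ry":0,"rz":0},
    {"dx":0,"dy":-0.5,"dz":-49,"rx":0,"ry":0,"rz":0},
    {"dx":0,"dy":-0.5,"dz":-49,"rx":0,"ry":0,"rz":0}
  ]
}}

```text
clock: 7.63
tcp_pos: [0.5331, 0.1598, 0.0784]
orientation: [-1.403, -2.808, 0.004]
contact_force: [-0.2, 0.3, 0.1]
grip_width: 0.0599
gripper_force: 0.0
```

Request:
{"name": "send_rows", "arguments": {
  "deltas": [
    {"dx":0,"dy":0,"dz":0,"rx":0,"ry":0,"rz":0},
    {"dx":0,"dy":0,"dz":0,"rx":0,"ry":0,"rz":0},
    {"dx":0,"dy":0,"dz":0,"rx":0,"ry":0,"rz":0},
    {"dx":0,"dy":0,"dz":0,"rx":0,"ry":0,"rz":0},
    {"dx":0,"dy":0,"dz":0,"rx":0,"ry":0,"rz":0}
  ],
  "jaw": 0,
  "newtons": 60
}}

```text
clock: 8.05
tcp_pos: [0.5335, 0.1592, 0.0804]
orientation: [-1.402, -2.81, 0.003]
contact_force: [-5.2, -2.7, 9.9]
grip_width: 0.0079
gripper_force: 58.8
```

Request:
{"name": "send_rows", "arguments": {
  "deltas": [
    {"dx":0,"dy":0,"dz":0,"rx":0,"ry":0,"rz":-2},
    {"dx":0,"dy":0,"dz":0,"rx":0,"ry":0,"rz":-6},
    {"dx":0,"dy":0,"dz":0,"rx":0,"ry":0,"rz":-10},
    {"dx":0,"dy":0,"dz":0,"rx":0,"ry":0,"rz":-15},
    {"dx":0,"dy":0,"dz":0,"rx":0,"ry":0,"rz":-20}
  ]
}}

```text
clock: 8.47
tcp_pos: [0.5333, 0.1591, 0.0804]
orientation: [-1.874, -2.521, 0.003]
contact_force: [-5.3, -2.9, 11.3]
grip_width: 0.0076
gripper_force: 60.5
```

Request:
{"name": "send_rows", "arguments": {
  "deltas": [
    {"dx":0,"dy":0,"dz":0,"rx":0,"ry":0,"rz":-5},
    {"dx":0,"dy":0,"dz":0,"rx":0,"ry":0,"rz":-10},
    {"dx":0,"dy":0,"dz":0,"rx":0,"ry":0,"rz":-15},
    {"dx":0,"dy":0,"dz":0,"rx":0,"ry":0,"rz":-20},
    {"dx":0,"dy":0,"dz":0,"rx":0,"ry":0,"rz":-25}
  ]
}}

```text
clock: 8.88
tcp_pos: [0.5329, 0.1591, 0.0804]
orientation: [-2.375, -2.055, 0.004]
contact_force: [-7.7, -3.8, 11.4]
grip_width: 0.0076
gripper_force: 60.8
```

```bash
python3 st.py
```

```text
8.8833 [-0.45  0.49  0.07  1.97 -0.05  0.68 -0.5 ] [0.5329 0.1591 0.0804] ydir -8.261617527976924 [-0.003 -0.001 -1.   ] [-7.7 -3.8 11.4] [-0.7   1.51  0.2 ] 0.007637900389114401 60.774621388104606
```

Request:
{"name": "send_rows", "arguments": {
  "deltas": [
    {"dx":-0.6,"dy":0,"dz":1,"rx":0,"ry":0,"rz":-5},
    {"dx":-0.6,"dy":0,"dz":1,"rx":0,"ry":0,"rz":-10},
    {"dx":-0.6,"dy":0,"dz":1,"rx":0,"ry":0,"rz":-15},
    {"dx":-0.6,"dy":0,"dz":1,"rx":0,"ry":0,"rz":-20},
    {"dx":-0.6,"dy":0,"dz":1,"rx":0,"ry":0,"rz":-25}
  ]
}}

```text
clock: 9.3
tcp_pos: [0.5325, 0.1592, 0.0805]
orientation: [-2.764, -1.493, 0.004]
contact_force: [-3.6, -2.2, 2.2]
grip_width: 0.0076
gripper_force: 60.0
```

Request:
{"name": "send_rows", "arguments": {
  "deltas": [
    {"dx":0,"dy":0,"dz":0,"rx":0,"ry":0,"rz":-5},
    {"dx":0,"dy":0,"dz":0,"rx":0,"ry":0,"rz":-10},
    {"dx":0,"dy":0,"dz":0,"rx":0,"ry":0,"rz":-15},
    {"dx":0,"dy":0,"dz":0,"rx":0,"ry":0,"rz":-20},
    {"dx":0,"dy":0,"dz":0,"rx":0,"ry":0,"rz":-25}
  ]
}}

```text
clock: 9.72
tcp_pos: [0.5323, 0.1595, 0.0805]
orientation: [-3.021, -0.86, 0.004]
contact_force: [-3.7, -1.9, 2.8]
grip_width: 0.0078
gripper_force: 60.2
```

Request:
{"name": "send_rows", "arguments": {
  "deltas": [
    {"dx":0,"dy":0,"dz":0,"rx":0,"ry":0,"rz":-3},
    {"dx":0,"dy":0,"dz":0,"rx":0,"ry":0,"rz":-6},
    {"dx":0,"dy":0,"dz":0,"rx":0,"ry":0,"rz":-9},
    {"dx":0,"dy":0,"dz":0,"rx":0,"ry":0,"rz":-12},
    {"dx":0,"dy":0,"dz":0,"rx":0,"ry":0,"rz":-14}
  ]
}}

```text
clock: 10.13
tcp_pos: [0.5322, 0.1597, 0.0805]
orientation: [-3.103, -0.488, 0.004]
contact_force: [-3.7, -1.8, 3.8]
grip_width: 0.008
gripper_force: 60.0
```

```bash
python3 st.py
```

```text
10.1333 [-0.68  0.52  0.36  1.99 -0.28  0.68 -1.41] [0.5322 0.1597 0.0805] ydir -72.14033570629529 [-0.003 -0.    -1.   ] [-3.7 -1.8  3.8] [-0.25  0.97  0.1 ] 0.007991109499887288 59.95167865159601
```

Request:
{"name": "send_rows", "arguments": {
  "deltas": [
    {"dx":0,"dy":0,"dz":0,"rx":0,"ry":0,"rz":-2},
    {"dx":0,"dy":0,"dz":0,"rx":0,"ry":0,"rz":-4},
    {"dx":0,"dy":0,"dz":0,"rx":0,"ry":0,"rz":-6},
    {"dx":0,"dy":0,"dz":0,"rx":0,"ry":0,"rz":-8},
    {"dx":0,"dy":0,"dz":0,"rx":0,"ry":0,"rz":-8}
  ]
}}

```text
clock: 10.55
tcp_pos: [0.5321, 0.1598, 0.0805]
orientation: [-3.13, -0.272, 0.004]
contact_force: [-5.3, -1.2, 4.6]
grip_width: 0.0076
gripper_force: 59.2
```

```bash
python3 st.py
```

```text
10.55 [-0.71  0.52  0.4   1.99 -0.31  0.69 -1.52] [0.5321 0.1598 0.0805] ydir -80.0668005426421 [-0.003 -0.    -1.   ] [-5.3 -1.2  4.6] [-0.25  1.13  0.01] 0.007643295655090005 59.17259043082595
```

Request:
{"name": "send_rows", "arguments": {
  "deltas": [
    {"dx":0,"dy":0,"dz":0,"rx":0,"ry":0,"rz":-2},
    {"dx":0,"dy":0,"dz":0,"rx":0,"ry":0,"rz":-4},
    {"dx":0,"dy":0,"dz":0,"rx":0,"ry":0,"rz":-4},
    {"dx":0,"dy":0,"dz":0,"rx":0,"ry":0,"rz":-4}
  ]
}}

```text
clock: 10.88
tcp_pos: [0.5321, 0.1598, 0.0806]
orientation: [3.137, 0.169, -0.004]
contact_force: [-5.2, -2.9, 4.6]
grip_width: 0.0079
gripper_force: 76.7
```

```bash
python3 st.py
```

```text
10.8833 [-0.72  0.53  0.41  1.99 -0.32  0.69 -1.57] [0.5321 0.1598 0.0806] ydir -83.8366384948798 [-0.003 -0.001 -1.   ] [-5.2 -2.9  4.6] [-0.34  1.12  0.71] 0.00791933064525826 76.70006914995611
```

The moment rose to 0.7 N m, so the key is on its stop. I'll release, rise and go over the knob.

Request:
{"name": "send_rows", "arguments": {
  "deltas": [
    {"dx":0,"dy":0,"dz":0,"rx":0,"ry":0,"rz":2},
    {"dx":0,"dy":0,"dz":0,"rx":0,"ry":0,"rz":3}
  ]
}}

```text
clock: 11.05
tcp_pos: [0.5322, 0.1598, 0.0805]
orientation: [-3.131, -0.251, 0.004]
contact_force: [-5.2, -1.8, 5.1]
grip_width: 0.0075
gripper_force: 58.9
```

Request:
{"name": "send_rows", "arguments": {
  "deltas": [
    {"dx":0,"dy":0,"dz":0,"rx":0,"ry":0,"rz":0},
    {"dx":0,"dy":0,"dz":0,"rx":0,"ry":0,"rz":0},
    {"dx":0,"dy":0,"dz":0,"rx":0,"ry":0,"rz":0},
    {"dx":0,"dy":0,"dz":20,"rx":0,"ry":0,"rz":0},
    {"dx":0,"dy":0,"dz":55,"rx":0,"ry":0,"rz":0}
  ],
  "jaw": 65
}}

```text
clock: 11.47
tcp_pos: [0.5316, 0.1595, 0.1331]
orientation: [3.129, 0.246, -0.009]
contact_force: [0.0, 1.2, 0.6]
grip_width: 0.0649
gripper_force: 0.0
```

Request:
{"name": "send_rows", "arguments": {
  "deltas": [
    {"dx":0,"dy":0,"dz":30,"rx":0,"ry":0,"rz":0},
    {"dx":0,"dy":-10,"dz":55,"rx":0,"ry":0,"rz":3},
    {"dx":0,"dy":-40,"dz":55,"rx":0,"ry":0,"rz":7},
    {"dx":0,"dy":-75,"dz":55,"rx":0,"ry":0,"rz":11},
    {"dx":0,"dy":-110,"dz":55,"rx":0,"ry":0,"rz":15}
  ]
}}

```text
clock: 11.88
tcp_pos: [0.5344, 0.0497, 0.1913]
orientation: [-3.071, -0.662, -0.004]
contact_force: [1.9, -0.3, -1.0]
grip_width: 0.0652
gripper_force: 0.0
```

Request:
{"name": "send_rows", "arguments": {
  "deltas": [
    {"dx":0,"dy":-35,"dz":0,"rx":0,"ry":0,"rz":0},
    {"dx":0,"dy":-65,"dz":0,"rx":0,"ry":0,"rz":0},
    {"dx":0,"dy":-80,"dz":0,"rx":0,"ry":0,"rz":0},
    {"dx":0,"dy":-84,"dz":0,"rx":0,"ry":0,"rz":0},
    {"dx":0,"dy":-84,"dz":0,"rx":0,"ry":0,"rz":0}
  ]
}}

```text
clock: 12.3
tcp_pos: [0.5339, -0.035, 0.1906]
orientation: [3.074, 0.649, 0.001]
contact_force: [0.2, 0.1, -0.1]
grip_width: 0.0654
gripper_force: 0.0
```

```bash
python3 st.py; python3 look.py w4; python3 - <<'E'
from h import *
im,P=cam("wrist");im=im.astype(int)
m=(im[...,2]>110)&(im[...,1]<80)&(P[...,2]>.09)&(np.hypot(P[...,0]-.533,P[...,1]+.035)<.03)
k=P[m];print("knob",m.sum(),(k.min(0)+k.max(0))/2,np.ptp(k,axis=0));V,U=np.where(m);print(U.mean(),V.mean())
E
```

```text
12.3 [-0.44  0.33  0.48  1.97 -0.19  0.89 -1.01] [ 0.5339 -0.035   0.1906] ydir -66.1559011034748 [ 0.001 -0.    -1.   ] [ 0.2  0.1 -0.1] [-0.04  0.03 -0.01] 0.06538324799596727 0.0
12.35 [-0.45  0.33  0.48  1.97 -0.19  0.89 -1.01] [ 0.534  -0.0334  0.1904] y dir -66.01519237842487 zaxis [ 0.001  0.    -1.   ]
wrist wing 1870 [0.53486699 0.15761773 0.08661317] ((533.7274780273438, 158.4062957763672), (48.83898162841797, 12.83858585357666), 10.387911796569824)
scene wing 72 [0.53699288 0.15711057 0.08764352] ((534.5550537109375, 157.91006469726562), (49.627540588378906, 12.242197036743164), 17.961891174316406)
side wing 90 [0.53056889 0.1549049  0.08654488] ((530.135986328125, 154.79385375976562), (37.23322296142578, 15.090996742248535), 5.18824577331543)
knob 841 [ 0.53153107 -0.03448136  0.11131629] [0.0280019  0.02847823 0.00637458]
259.62901307966706 211.89774078478
```

View pics/w4.png

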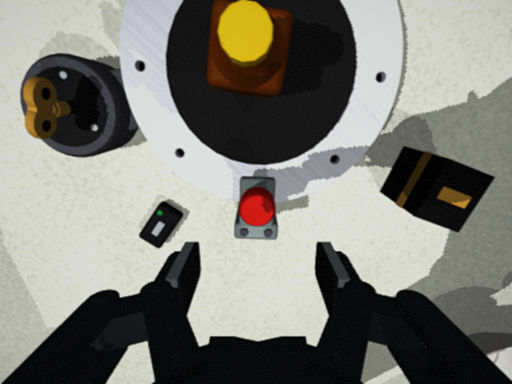

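The wing now lies at about 10°, a 4.2 rad turn, so it is fully wound. The knob at (259,211) is centred between the fingers (195 and 318). Descending and gripping.

Request:
{"name": "send_rows", "arguments": {
  "deltas": [
    {"dx":-1.5,"dy":0,"dz":-30,"rx":0,"ry":0,"rz":0},
    {"dx":-1.5,"dy":0,"dz":-60,"rx":0,"ry":0,"rz":0},
    {"dx":-1.5,"dy":0,"dz":-90,"rx":0,"ry":0,"rz":0},
    {"dx":-1.5,"dy":0,"dz":-97,"rx":0,"ry":0,"rz":0},
    {"dx":-1.5,"dy":0,"dz":-97,"rx":0,"ry":0,"rz":0}
  ]
}}

```text
clock: 12.92
tcp_pos: [0.5306, -0.0328, 0.0915]
orientation: [-3.072, -0.656, 0.007]
contact_force: [-0.3, 0.6, 0.4]
grip_width: 0.0651
gripper_force: 0.0
```

Request:
{"name": "send_rows", "arguments": {
  "deltas": [
    {"dx":0,"dy":0,"dz":0,"rx":0,"ry":0,"rz":0},
    {"dx":0,"dy":0,"dz":0,"rx":0,"ry":0,"rz":0},
    {"dx":0,"dy":0,"dz":0,"rx":0,"ry":0,"rz":0},
    {"dx":0,"dy":0,"dz":0,"rx":0,"ry":0,"rz":0},
    {"dx":0,"dy":0,"dz":0,"rx":0,"ry":0,"rz":0}
  ],
  "jaw": 10,
  "newtons": 80
}}

```text
clock: 13.33
tcp_pos: [0.534, -0.0348, 0.0956]
orientation: [3.072, 0.652, 0.007]
contact_force: [0.2, -1.4, 5.9]
grip_width: 0.0286
gripper_force: 78.4
```

```bash
python3 st.py
```

```text
13.3333 [-0.38  0.47  0.42  2.04 -0.29  0.69 -0.93] [ 0.534  -0.0348  0.0956] ydir -66.04617464355938 [ 0.005 -0.    -1.   ] [ 0.2 -1.4  5.9] [-0.45  0.03 -0.02] 0.02864011756110721 78.37826107470619
```

Request:
{"name": "send_rows", "arguments": {
  "deltas": [
    {"dx":0,"dy":0,"dz":2,"rx":0,"ry":0,"rz":0},
    {"dx":0,"dy":0,"dz":4,"rx":0,"ry":0,"rz":0},
    {"dx":0,"dy":0,"dz":6,"rx":0,"ry":0,"rz":0},
    {"dx":0,"dy":0,"dz":8,"rx":0,"ry":0,"rz":0},
    {"dx":0,"dy":0,"dz":10,"rx":0,"ry":0,"rz":0}
  ]
}}

```text
clock: 13.75
tcp_pos: [0.5338, -0.0348, 0.104]
orientation: [3.071, 0.652, 0.006]
contact_force: [6.7, -3.2, -12.1]
grip_width: 0.0283
gripper_force: 79.6
```

Request:
{"name": "send_rows", "arguments": {
  "deltas": [
    {"dx":0,"dy":0,"dz":1.5,"rx":0,"ry":0,"rz":0},
    {"dx":0,"dy":0,"dz":3,"rx":0,"ry":0,"rz":0},
    {"dx":0,"dy":0,"dz":3,"rx":0,"ry":0,"rz":0}
  ]
}}

```text
clock: 14.0
tcp_pos: [0.5338, -0.0348, 0.1068]
orientation: [3.071, 0.652, 0.006]
contact_force: [7.6, -3.3, -14.4]
grip_width: 0.0285
gripper_force: 79.7
```

```bash
python3 st.py
```

```text
14.0 [-0.39  0.45  0.43  2.03 -0.28  0.71 -0.94] [ 0.5338 -0.0348  0.1068] ydir -66.02625462156664 [ 0.004 -0.001 -1.   ] [  7.6  -3.3 -14.4] [-0.79 -1.59  0.02] 0.02850531319366697 79.73769371747039
```

Request:
{"name": "send_rows", "arguments": {
  "deltas": [
    {"dx":0,"dy":0,"dz":1,"rx":0,"ry":0,"rz":0},
    {"dx":0,"dy":0,"dz":2,"rx":0,"ry":0,"rz":0},
    {"dx":0,"dy":0,"dz":2,"rx":0,"ry":0,"rz":0}
  ]
}}

```text
clock: 14.25
tcp_pos: [0.5337, -0.0348, 0.1078]
orientation: [3.07, 0.652, 0.005]
contact_force: [10.8, -3.7, -23.7]
grip_width: 0.0282
gripper_force: 82.1
```

```bash
python3 st.py
```

```text
14.25 [-0.39  0.45  0.43  2.03 -0.28  0.71 -0.94] [ 0.5337 -0.0348  0.1078] ydir -66.01560772063586 [ 0.004 -0.002 -1.   ] [ 10.8  -3.7 -23.7] [-0.8  -2.26 -0.01] 0.028236674785904473 82.12638762219285
```

The force jumped past the spring's 14 N at about 12 mm of lift, so the plunger is on its stop. Holding while the platter turns.

Request:
{"name": "send_rows", "arguments": {
  "deltas": [
    {"dx":0,"dy":0,"dz":0,"rx":0,"ry":0,"rz":0},
    {"dx":0,"dy":0,"dz":0,"rx":0,"ry":0,"rz":0},
    {"dx":0,"dy":0,"dz":0,"rx":0,"ry":0,"rz":0},
    {"dx":0,"dy":0,"dz":0,"rx":0,"ry":0,"rz":0},
    {"dx":0,"dy":0,"dz":0,"rx":0,"ry":0,"rz":0}
  ]
}}

```text
clock: 14.67
tcp_pos: [0.5337, -0.0348, 0.1078]
orientation: [3.07, 0.652, 0.005]
contact_force: [9.7, -4.7, -24.1]
grip_width: 0.0286
gripper_force: 82.1
```

Request:
{"name": "send_rows", "arguments": {
  "deltas": [
    {"dx":0,"dy":0,"dz":0,"rx":0,"ry":0,"rz":0},
    {"dx":0,"dy":0,"dz":0,"rx":0,"ry":0,"rz":0},
    {"dx":0,"dy":0,"dz":0,"rx":0,"ry":0,"rz":0},
    {"dx":0,"dy":0,"dz":0,"rx":0,"ry":0,"rz":0},
    {"dx":0,"dy":0,"dz":0,"rx":0,"ry":0,"rz":0}
  ]
}}

```text
clock: 15.08
tcp_pos: [0.5337, -0.0348, 0.1079]
orientation: [3.07, 0.652, 0.005]
contact_force: [9.6, -4.4, -23.0]
grip_width: 0.0283
gripper_force: 82.1
```

```bash
cat > pl.py <<'E'
from h import *
import sys
im,P=cam("scene");cv2.imwrite(f"pics/{sys.argv[1]}.png",cv2.resize(im[120:270,180:330],None,fx=4,fy=4,interpolation=cv2.INTER_CUBIC));i=im.astype(int)
d=P[...,:2]-[.637,.007];D=np.hypot(d[...,0],d[...,1])
m=(abs(D-.098)<.012)&(P[...,2]<.055)&(i[...,2]-i[...,1]>45);k=d[m]
print("mark",m.sum(),[np.degrees(np.arctan2(q[1],q[0])).round() for q in k[:6]],"(start 62)")
im,P=cam("wrist");Z=P[...,2];i=im.astype(int)
d=P[...,:2]-[.637,.007];D=np.hypot(d[...,0],d[...,1])
m=(D<.06)&(Z>.1)&(Z<.19)&(i[...,2]>i[...,0]+20);print(m.sum(),cv2.minAreaRect((P[m][:,:2]*1000).astype(np.float32)) if m.sum()>5 else "")
E
python3 pl.py p1; python3 st.py
```

```text
mark 7 [np.float64(24.0), np.float64(20.0), np.float64(22.0), np.float64(24.0), np.float64(20.0), np.float64(21.0)] (start 62)
9427 ((627.8875122070312, 6.340675354003906), (33.60253143310547, 69.15179443359375), 23.471012115478516)
15.1833 [-0.39  0.45  0.43  2.03 -0.28  0.71 -0.94] [ 0.5337 -0.0348  0.1078] ydir -66.01397851170941 [ 0.004 -0.002 -1.   ] [ 10.3  -4.2 -23. ] [-0.82 -2.26  0.02] 0.028094032919317714 82.13702754383121
```

The mark has gone from 62° to about 22°, so the platter is turning. I'll hold about 4 s more.

Request:
{"name": "send_rows", "arguments": {
  "deltas": [
    {"dx":0,"dy":0,"dz":0,"rx":0,"ry":0,"rz":0},
    {"dx":0,"dy":0,"dz":0,"rx":0,"ry":0,"rz":0},
    {"dx":0,"dy":0,"dz":0,"rx":0,"ry":0,"rz":0},
    {"dx":0,"dy":0,"dz":0,"rx":0,"ry":0,"rz":0},
    {"dx":0,"dy":0,"dz":0,"rx":0,"ry":0,"rz":0}
  ]
}}

```text
clock: 15.6
tcp_pos: [0.5337, -0.0348, 0.1078]
orientation: [3.07, 0.652, 0.005]
contact_force: [10.5, -4.5, -22.1]
grip_width: 0.0285
gripper_force: 82.1
```

Request:
{"name": "send_rows", "arguments": {
  "deltas": [
    {"dx":0,"dy":0,"dz":0,"rx":0,"ry":0,"rz":0},
    {"dx":0,"dy":0,"dz":0,"rx":0,"ry":0,"rz":0},
    {"dx":0,"dy":0,"dz":0,"rx":0,"ry":0,"rz":0},
    {"dx":0,"dy":0,"dz":0,"rx":0,"ry":0,"rz":0},
    {"dx":0,"dy":0,"dz":0,"rx":0,"ry":0,"rz":0}
  ]
}}

```text
clock: 16.02
tcp_pos: [0.5337, -0.0348, 0.1078]
orientation: [3.07, 0.652, 0.005]
contact_force: [10.7, -3.8, -22.9]
grip_width: 0.0284
gripper_force: 82.1
```

Request:
{"name": "send_rows", "arguments": {
  "deltas": [
    {"dx":0,"dy":0,"dz":0,"rx":0,"ry":0,"rz":0},
    {"dx":0,"dy":0,"dz":0,"rx":0,"ry":0,"rz":0},
    {"dx":0,"dy":0,"dz":0,"rx":0,"ry":0,"rz":0},
    {"dx":0,"dy":0,"dz":0,"rx":0,"ry":0,"rz":0},
    {"dx":0,"dy":0,"dz":0,"rx":0,"ry":0,"rz":0}
  ]
}}

```text
clock: 16.43
tcp_pos: [0.5337, -0.0348, 0.1078]
orientation: [3.07, 0.652, 0.005]
contact_force: [10.7, -3.8, -22.1]
grip_width: 0.0284
gripper_force: 82.1
```

Request:
{"name": "send_rows", "arguments": {
  "deltas": [
    {"dx":0,"dy":0,"dz":0,"rx":0,"ry":0,"rz":0},
    {"dx":0,"dy":0,"dz":0,"rx":0,"ry":0,"rz":0},
    {"dx":0,"dy":0,"dz":0,"rx":0,"ry":0,"rz":0},
    {"dx":0,"dy":0,"dz":0,"rx":0,"ry":0,"rz":0},
    {"dx":0,"dy":0,"dz":0,"rx":0,"ry":0,"rz":0}
  ]
}}

```text
clock: 16.85
tcp_pos: [0.5337, -0.0348, 0.1078]
orientation: [3.07, 0.652, 0.005]
contact_force: [10.4, -4.5, -22.3]
grip_width: 0.0283
gripper_force: 82.1
```

Request:
{"name": "send_rows", "arguments": {
  "deltas": [
    {"dx":0,"dy":0,"dz":0,"rx":0,"ry":0,"rz":0},
    {"dx":0,"dy":0,"dz":0,"rx":0,"ry":0,"rz":0},
    {"dx":0,"dy":0,"dz":0,"rx":0,"ry":0,"rz":0},
    {"dx":0,"dy":0,"dz":0,"rx":0,"ry":0,"rz":0},
    {"dx":0,"dy":0,"dz":0,"rx":0,"ry":0,"rz":0}
  ]
}}

```text
clock: 17.27
tcp_pos: [0.5337, -0.0348, 0.1078]
orientation: [3.07, 0.652, 0.005]
contact_force: [10.3, -4.5, -22.4]
grip_width: 0.0281
gripper_force: 82.1
```

Request:
{"name": "send_rows", "arguments": {
  "deltas": [
    {"dx":0,"dy":0,"dz":0,"rx":0,"ry":0,"rz":0},
    {"dx":0,"dy":0,"dz":0,"rx":0,"ry":0,"rz":0},
    {"dx":0,"dy":0,"dz":0,"rx":0,"ry":0,"rz":0},
    {"dx":0,"dy":0,"dz":0,"rx":0,"ry":0,"rz":0},
    {"dx":0,"dy":0,"dz":0,"rx":0,"ry":0,"rz":0}
  ]
}}

```text
clock: 17.68
tcp_pos: [0.5337, -0.0348, 0.1078]
orientation: [3.07, 0.652, 0.005]
contact_force: [10.3, -3.6, -22.0]
grip_width: 0.0285
gripper_force: 82.1
```

Request:
{"name": "send_rows", "arguments": {
  "deltas": [
    {"dx":0,"dy":0,"dz":0,"rx":0,"ry":0,"rz":0},
    {"dx":0,"dy":0,"dz":0,"rx":0,"ry":0,"rz":0},
    {"dx":0,"dy":0,"dz":0,"rx":0,"ry":0,"rz":0},
    {"dx":0,"dy":0,"dz":0,"rx":0,"ry":0,"rz":0},
    {"dx":0,"dy":0,"dz":0,"rx":0,"ry":0,"rz":0}
  ]
}}

```text
clock: 18.1
tcp_pos: [0.5337, -0.0348, 0.1078]
orientation: [3.07, 0.652, 0.005]
contact_force: [11.5, -4.5, -22.4]
grip_width: 0.028
gripper_force: 82.1
```

Request:
{"name": "send_rows", "arguments": {
  "deltas": [
    {"dx":0,"dy":0,"dz":0,"rx":0,"ry":0,"rz":0},
    {"dx":0,"dy":0,"dz":0,"rx":0,"ry":0,"rz":0},
    {"dx":0,"dy":0,"dz":0,"rx":0,"ry":0,"rz":0},
    {"dx":0,"dy":0,"dz":0,"rx":0,"ry":0,"rz":0},
    {"dx":0,"dy":0,"dz":0,"rx":0,"ry":0,"rz":0}
  ]
}}

```text
clock: 18.52
tcp_pos: [0.5338, -0.0348, 0.1078]
orientation: [3.07, 0.652, 0.005]
contact_force: [9.9, -3.5, -22.6]
grip_width: 0.0281
gripper_force: 82.1
```

Request:
{"name": "send_rows", "arguments": {
  "deltas": [
    {"dx":0,"dy":0,"dz":0,"rx":0,"ry":0,"rz":0},
    {"dx":0,"dy":0,"dz":0,"rx":0,"ry":0,"rz":0},
    {"dx":0,"dy":0,"dz":0,"rx":0,"ry":0,"rz":0},
    {"dx":0,"dy":0,"dz":0,"rx":0,"ry":0,"rz":0},
    {"dx":0,"dy":0,"dz":0,"rx":0,"ry":0,"rz":0}
  ]
}}

```text
clock: 18.93
tcp_pos: [0.5337, -0.0348, 0.1078]
orientation: [3.07, 0.652, 0.005]
contact_force: [10.5, -4.5, -23.9]
grip_width: 0.0278
gripper_force: 82.1
```

```bash
python3 pl.py p2; python3 st.py
```

```text
mark 6 [np.float64(-55.0), np.float64(-54.0), np.float64(-54.0), np.float64(-54.0), np.float64(-52.0), np.float64(-52.0)] (start 62)
11520 ((631.23828125, -5.2535552978515625), (38.16340637207031, 68.10093688964844), 23.21013641357422)
19.0333 [-0.39  0.45  0.43  2.03 -0.28  0.71 -0.94] [ 0.5337 -0.0348  0.1078] ydir -66.01717065034622 [ 0.004 -0.002 -1.   ] [  9.5  -3.5 -22.5] [-0.84 -2.24 -0.01] 0.02809179422621168 82.1371975778311
```

View pics/p2.png

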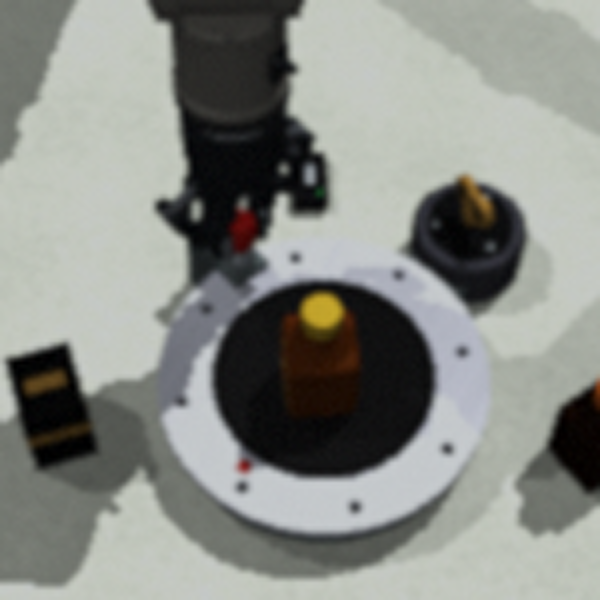

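The mark at (245,465) has turned 116°. The bottle is standing near the middle of the platter and the knob is held up on its stop. Handing in.

```bash
python3 -c "
from bench import r
print(r.hand_in())"
```

```text
the job is handed in; nothing more can be done
None
```

I wound the key to its stop (about 4.2 rad, in two part turns) and handed in with the knob still held fully up; the platter mark had turned about 116° and the bottle was standing on the platter, though I measured the turn on the mark rather than on the bottle itself.

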